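Refit the thickness knob of the dough sheeter

TASK

The thickness knob of the dough sheeter was taken off for cleaning. Push it back onto its flat-sided spindle, in whatever position the spindle has been left, until it is fully home; then use the knob to turn the spindle clockwise (seen from above) to its end stop, and let go. Leave the small things around it (cap, ring cutter, brush) where they are.

Things in the scene. Friction and masses are not known exactly. Their poses are not given: they have to be found in the camera images.
- knob_bar (a point): Grip point of the loose black plastic knob (about 90 g), on its axis, 40 mm above its underside. The knob stands upright on a round skirt, 34 mm in diameter, 18 mm high; a straight bar stands across it, to be pinched: 44 mm long (along this point's x), 14 mm thick (y), from 18 to 54 mm above the underside. z is up along the axis.
- knob: The same knob; origin at the centre of its underside, axes as knob_bar. In the underside, centred, is a blind slot 25 mm along x by 12.6 mm along y, 15 mm deep, so that it fits the spindle either way round (half a turn apart). Two other small things stand near: a plain round cap and a ring cutter.
- sheeter: Fixed dough sheeter, origin on the worktop under the spindle's axis. Its gear head is an aluminium block 130 (x) by 92 (y) mm, 100 mm high, centred on the origin, with the spindle on top. The rollers, a sheet rising to 160 mm (from 54 mm off the axis) and a second cheek 120 mm high lie to its +y side, up to 302 mm off.
- seat (a point): Centre of the knob's seat: the gear head's flat top on the spindle's axis, 100 mm above the worktop, axes as the sheeter's, z up. Fully home the knob's underside rests here, knob_bar 40 mm above it. A fixed collar, 42 mm inside and 54 mm outside diameter, 8 mm high, surrounds it. Black marks on the top either side show the x axis, the direction of the knob's bar at the end stop.
- tang (a point): Centre of the spindle's top, 14 mm above the seat; axes those of the sheeter, NOT turning with the spindle, whose angle is not measured. The spindle is a steel tang 20 by 10 mm with flat sides (1.3 mm clear each side of the flats in the slot, so 0.13 rad of turning play either way). Unless its flats line up with the slot the knob rests on top of it, 14 mm too high; lined up, it goes in.
- axis (a point): Point on the spindle's axis at the knob_bar's height when home, 40 mm above the seat, axes as the sheeter's. The spindle turns stiffly (0.1 N m) and stays where left. At its clockwise end stop the tang's 20 mm length lies along the sheeter's x; at the start it is between 0.6 and 1.3 rad counter-clockwise of that, seen from above.
- cap: Bystander: plain round black cap, 42 mm across, 22 mm high; origin at the centre of its underside.
- cutter: Bystander: thin steel ring cutter, 60 mm across, 26 mm high; origin at the centre of its underside.
- brush: Bystander: brush lying flat on the worktop.
Mind the look-alikes: they are no part of the job. Leave any blue look-alike of the knob alone.

How it is judged (in metres and radians):
On the way:
1. the knob has dropped fully home over the spindle, short of the end stop (z of knob_bar in the frame of seat below 0.0435 m and horizontal distance between knob_bar and seat below 0.005 m and angle between knob_bar's own z axis and vertical below 0.1 rad and angle between the x axis of knob_bar and the x axis of seat, either way round above 0.3 rad), for 0.1 s.
At the end, for the whole second after the job is handed in: The knob is home on the spindle (knob_bar at most 43.5 mm above the seat, within 5 mm of its axis, upright within 0.1 rad), at rest and let go, with its bar within 0.25 rad of the seat's x axis, which is the clockwise end stop (z of knob_bar in the frame of seat below 0.0435 m and horizontal distance between knob_bar and seat below 0.005 m and angle between knob_bar's own z axis and vertical below 0.1 rad and angle between the x axis of knob_bar and the x axis of seat, either way round below 0.25 rad and linear speed of knob below 0.02 m/s); the robot touches nothing.
It fails at once if the cap is shifted by more than 30 mm (distance of cap from where it was at the start of the episode above 0.03 m).
It fails at once if the cutter is shifted by more than 30 mm (distance of cutter from where it was at the start of the episode above 0.03 m).
It fails at once if the brush is shifted by more than 30 mm (distance of brush from where it was at the start of the episode above 0.03 m).
It also fails if it takes over 58 s, if anything falls off the work surface, if the arm or the gripper's body presses on something with over 40 N, if the wrist force passes 120 N, or if a joint passes its speed limit or range.

ROBOT

A 6-joint arm with a two-finger parallel gripper is mounted at the origin on the work surface. World frame = base frame: x ahead of the robot, y to its left, z up, the work surface at z = 0. Lengths are in mm, angles in rad, forces in N, time in s.
With the tool pointing down it reaches from about 350 to 775 mm from the base axis. Payload 7.3 kg.
Tool frame: the origin (TCP) lies on the centre line of the jaws, within the pads' length; the fingertips stand bot.tip_reach ahead of it and the grasp point (between the pads) lies 6 mm ahead of it (bot.tip_reach is the distance from the TCP to the fingertips, in mm); z points along the fingers, y is the direction in which the jaws open and shut (so a half turn about z gives the same grasp; the last joint's range is limited). The gripper opens to 92 mm and grips with 3 to 60 N. Pads are 19 mm wide; open, the fingers measure 130 mm over their backs; the gripper's body (75 mm by 190 mm) begins 47 mm behind the grasp point.
Start: joints at [-1.38, 0.342, 1.524, -0, 1.275, -0.146], TCP at [173.519, -495.517, 219.541] pointing down, gripper open.
Joint ranges: [-2.53, 2.53], [-0.77, 2.02], [0.04, 2.7], [-1, 4.14], [0.28, 2.66], [-3.11, 3.11]. Speed limits (rad/s): [2.57, 2.57, 3.14, 3.14, 3.14, 3.14].

INTERFACE

Orientations are given as [roll, pitch, yaw] about the fixed x, y, z axes, in that order (R = Rz(yaw) Ry(pitch) Rx(roll)).
In Python, from plant import bot gives the robot as it stands.
- The arm moves only by the tool step_arm, never from a script. Its argument "deltas" is a list of rows, each a list of 6 numbers: the shift along the tool's x, y, z in mm, then the turn, a rotation vector about the tool's x, y, z in rad. A call has 1 to 5 rows; each row is the pose to reach, as a shift and turn from the pose commanded when the call began, along the tool's axes at that moment; what a row does not reach only later rows make up. A row lasts 1/12 s, in which the tool goes at most 41.7 mm and 7.16 degrees, less where a joint would pass 70% of its speed; a pose out of reach is approached as far as the arm can. A call with a gripper value outside its range is refused whole. "fingers" is the finger opening in mm, from 0 to 91.8, set as the call begins (left out, the last holds). The fingers move at their own pace and stop on an object; the grip force is fixed at half the most. Time passes only in rows, so rows that repeat a pose let the fingers close. It gives the time, the measured TCP pose, the force and the opening at its end, in the units of the state.
- bot.get_obs(): the state, without advancing time (a new reading comes with each control period).
- bot.capture(name): name is "side" or "top"; returns a dict with "color" (384x512x3 uint8, red, green, blue), "fx", "fy", "cx", "cy" (pixels), "R" (3x3) and "t" (3): a world point X has camera coordinates R X + t. Camera axes: x right, y down, z forward; pixel columns grow to the right and rows downward; lengths in mm; the calibration is good to about 2 mm. A picture is of the moment at which its call begins. There is no depth.
- bot.close_job(): hands the job in, once; it reports no verdict.
Trained networks look in a picture, given as the dict that the camera call returned (one of the last four; its "shot" number tells which), for a name from the list of things; names that differ only in an ending like _2 or _b are one class to them, and where a whole thing is asked for, a point or a joint stands for the part that bears it (a point fixed in the world has none). Each returns a list of dicts, best first, with "p" (0 to 1); they miss things now and then, are a little off and sometimes report something else, mostly with a low value. They report only what shows in the picture. A call takes as long as a camera call. They do not tell look-alikes from the thing itself.
- bot.boxes_of(query, picture): "rect" ([centre column, centre row, width, height] in pixels, round what is visible of it).
The state is a dict: "time": time; "joint_positions": joint angles; "dq": joint speeds; "tau": joint torques, N m; "tool_pos": TCP position; "tcp_rot": TCP orientation; "contact_force": force on the tool from outside, world axes, zero at the start; "moment": the same for the moment, N m; "grip_width": finger opening in mm.
Only numpy, scipy, OpenCV 4.12 (cv2) and the standard library are available. Lean on these libraries where they do the work, as an engineer would, in place of code of your own. Each camera call takes 0.05 s, during which the arm holds its last target. There are 200 camera calls.

## Working session

There is one attempt and no reset: what is moved stays moved. The work goes in short steps, Python scripts to look and compute and a tool call to move; the robot and the scene stay as the last step left them, time stands still between calls to the robot, and variables do not carry over. Pictures are saved under pics/ and viewed, about 8 in all and at most 12, crops included, and the job is handed in when it is done.

Besides the shell and the picture viewer there is one more tool, called after "Request:" in YAML: its name, and indented under it one key for each argument. step_arm: Moves the arm, as the interface text tells. Its arguments: {"type":"object","properties":{"deltas":{"type":"array"},"fingers":{"type":"number"}},"required":["deltas"]}

```bash
mkdir -p pics; ls; cat > h.py <<'E'
import numpy as np, cv2
from plant import bot
from scipy.spatial.transform import Rotation as Ro
def save(c,n,crop=None,s=1):
    im=cv2.cvtColor(c["color"],cv2.COLOR_RGB2BGR)
    if crop: im=im[crop[1]:crop[3],crop[0]:crop[2]]
    cv2.imwrite("pics/"+n,cv2.resize(im,None,fx=s,fy=s,interpolation=cv2.INTER_CUBIC))
def at(c,u,v,z):
    R=np.array(c["R"]);t=np.array(c["t"])
    d=R.T@np.array([(u-c["cx"])/c["fx"],(v-c["cy"])/c["fy"],1]);o=-R.T@t
    return o+d*(z-o[2])/d[2]
def px(c,X):
    p=np.array(c["R"])@np.array(X,float)+np.array(c["t"]); return p[0]/p[2]*c["fx"]+c["cx"],p[1]/p[2]*c["fy"]+c["cy"]
E
python3 - <<'E'
from h import *
np.set_printoptions(precision=1,suppress=True)
cs={n:bot.capture(n) for n in("top","side")}
for n,c in cs.items():
    save(c,n+"0.png",s=1.5)
    print(n,c["fx"],-np.array(c["R"]).T@c["t"])
    for q in("knob","sheeter","tang","cap","cutter","brush"):
        for b in bot.boxes_of(q,c)[:3]: print(q,round(b["p"],2),np.array(b["rect"]),at(c,*b["rect"][:2],dict(sheeter=100,tang=114,knob=40,cap=20,cutter=20).get(q,5)))
o=bot.get_obs();print(bot.tip_reach,o["tcp_rot"],o["contact_force"],o["time"])
E
```

```text
pics
top 477.5136842364098 [ 462.3  -96.1 1053.1]
knob 0.76 [272.3 249.8  16.   24.6] [ 381.1 -123.    40. ]
knob 0.54 [270.3 213.8  18.2  22.6] [ 457.1 -119.3   40. ]
sheeter 0.91 [ 83.6 148.7 163.1 114.4] [590.2 255.8 100. ]
tang 0.9 [ 82.5 146.7 165.  117.5] [592.3 252.8 114. ]
tang 0.34 [267.9 213.2  15.9  24. ] [ 458.6 -112.9  114. ]
cap 0.64 [345.  196.6  20.   19.5] [ 493.1 -281.6   20. ]
cutter 0.54 [ 83.2 146.2 166.3 117.7] [606.4 286.2  20. ]
cutter 0.46 [297.9 152.1  26.9  29.2] [ 590.5 -180.7   20. ]
brush 0.75 [394.8 145.   89.5  34.2] [ 606.7 -395.7    5. ]
side 382.7877621081141 [298.3 530.3 560.2]
knob 0.85 [299.8 232.7  23.9  27. ] [ 374.  -101.9   40. ]
knob 0.79 [263.1 230.9  24.3  23.9] [450.7 -87.9  40. ]
sheeter 0.58 [102.2 319.5 175.2 128. ] [610.2 240.5 100. ]
tang 0.84 [106.5 320.4 177.8 127.3] [593.9 249.1 114. ]
cap 0.77 [265.6 192.7  16.5  14. ] [ 487.8 -262.    20. ]
cutter 0.9 [216.2 207.4  26.6  25.1] [ 587.9 -169.3   20. ]
brush 0.86 [236.2 170.6  40.8  31.1] [ 602.4 -374.2    5. ]
brush 0.54 [105.2 320.2 174.4 127.5] [668.6 180.6   5. ]
25.0 [ 3.1 -0.   0.3] [0.2 0.1 0.2] 0.7
```

View pics/top0.png

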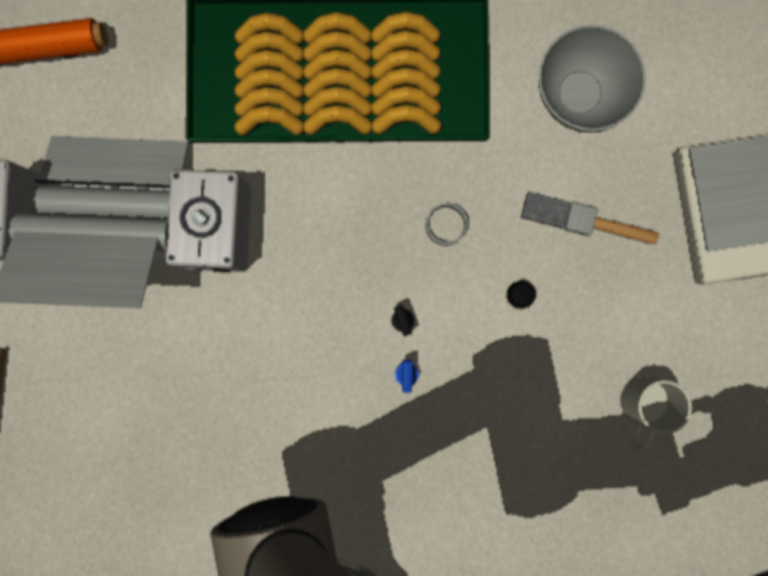

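View pics/side0.png

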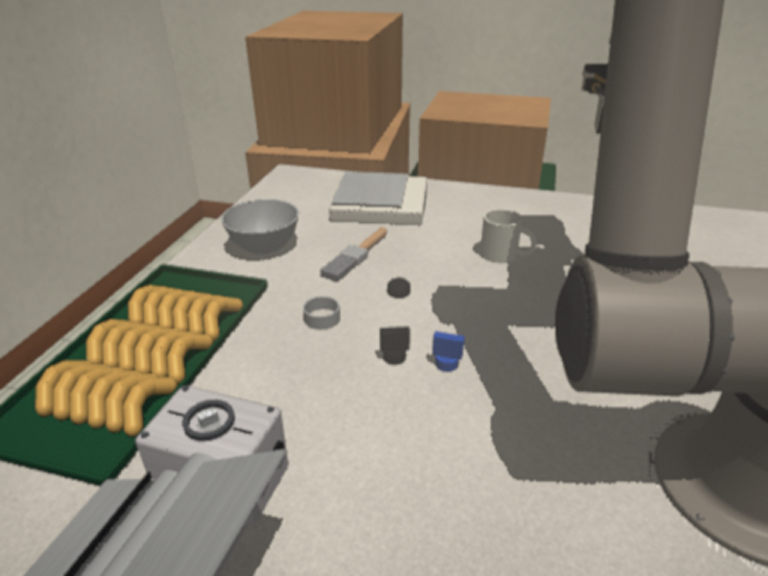

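Top: black knob at about (268,213) px (1x), blue look-alike at (271,250), spindle at (133,144). Now a composite of close crops.

```bash
python3 - <<'E'
from h import *
T=bot.capture("top");S=bot.capture("side")
def cr(c,x,y,w=30):
    im=cv2.cvtColor(c["color"],cv2.COLOR_RGB2BGR)[y-w*3//4:y+w*3//4,x-w:x+w]
    im=cv2.convertScaleAbs(im,alpha=2.2 if im.mean()<0 else 1.0)
    return cv2.resize(im,(400,300),interpolation=cv2.INTER_CUBIC)
a=cr(T,268,213,20);b=cr(S,264,230,24);a=cv2.convertScaleAbs(a,alpha=1.6,beta=20);b=cv2.convertScaleAbs(b,alpha=1.6,beta=20)
cv2.imwrite("pics/c1.png",np.vstack([np.hstack([a,b]),np.hstack([cr(T,134,144,32),cr(S,140,280,44)])]))
E
```

```text
(no output)
```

View pics/c1.png

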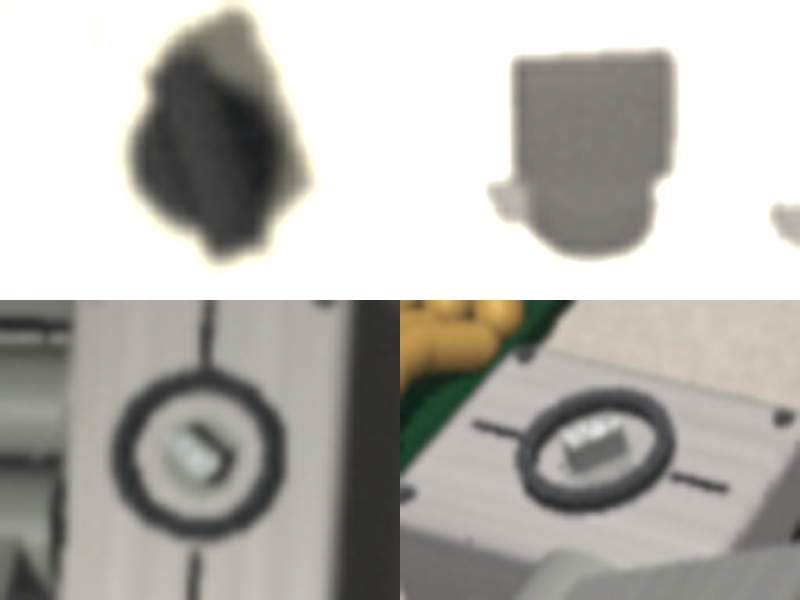

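Composite: the bar in the top view runs from about (266,204) to (271,222) px; the side view shows the bar's top from (254,219) to (272,218). The tang leans upper-left to lower-right, about 0.9 rad counter-clockwise. I'll fit the models in each view to refine this.

```bash
cat > fit.py <<'E'
from h import *
from scipy.optimize import minimize
def box(x,y,a,l,w,z):
    c,s=np.cos(a),np.sin(a)
    return [(x+c*i*l/2-s*j*w/2,y+s*i*l/2+c*j*w/2,z) for i,j in((1,1),(-1,1),(-1,-1),(1,-1))]
def circ(x,y,r,z): return [(x+r*np.cos(t),y+r*np.sin(t),z) for t in np.linspace(0,6.2,36)]
K=8
def mask(c,parts,roi):
    x0,y0,x1,y1=roi;m=np.zeros(((y1-y0)*K,(x1-x0)*K),np.float32)
    for P in parts:
        q=np.array([px(c,p) for p in P]); q=((q-[x0-.5,y0-.5])*K).astype(np.float32)
        cv2.fillConvexPoly(m,cv2.convexHull(q).round().astype(np.int32),1)
    return cv2.resize(m,(x1-x0,y1-y0),interpolation=cv2.INTER_AREA)
def fit(c,roi,parts,x0,st,target):
    x0=np.array(x0,float);st=np.array(st)
    f=lambda d:np.abs(mask(c,parts(*(x0+d*st)),roi)-target).sum()
    r=min((minimize(f,s,method="Nelder-Mead",options=dict(initial_simplex=np.array(s)+np.vstack([np.zeros(len(st)),np.eye(len(st))]),maxiter=200)) for s in np.vstack([np.zeros(len(st)),np.eye(len(st)),-np.eye(len(st))])),key=lambda r:r.fun)
    return x0+r.x*st,r.fun,target.sum()
def knobparts(x,y,a,z=0): return [box(x,y,a,44,14,z+18)+box(x,y,a,44,14,z+54),circ(x,y,17,z)+circ(x,y,17,z+18)]
def gray(c,roi): return c["color"][roi[1]:roi[3],roi[0]:roi[2]].astype(float).mean(2)
E
python3 - <<'E'
from fit import *
np.set_printoptions(precision=3,suppress=True)
T=bot.capture("top");S=bot.capture("side")
for c,roi in((T,(252,198,286,230)),(S,(244,210,284,248))):
    g=gray(c,roi);bg=np.median(g)
    print("levels",bg,np.percentile(g,[2,10,20,30]))
    t=(g<(55 if c is T else 90)).astype(float)
    print("knob",fit(c,roi,knobparts,(457,-117,.3),(4,4,.3),t))
for c,roi,uv in((T,(112,122,156,166),(133.8,144.8)),(S,(117,255,160,306),None)):
    # collar: dark ring, fit centre on its outer top rim
    g=gray(c,roi); 
    x,y=at(T,133.8,144.8,108)[:2]
    best=[]
    ring=lambda x,y:mask(c,[circ(x,y,27,108)],roi)-mask(c,[circ(x,y,21,108)],roi)
    for dx in np.arange(-8,8.1,1):
        for dy in np.arange(-8,8.1,1):
            m=ring(x+dx,y+dy);best.append((-(np.corrcoef(m.ravel(),g.ravel())[0,1]),x+dx,y+dy))
    b=max(best);print("collar",b); X,Y=b[1:]
    res=[]
    for a in np.arange(0,3.14,.05):
        for dx in(-2,0,2):
            for dy in(-2,0,2):
                m=mask(c,[box(X+dx,Y+dy,a,20,10,114)],roi);M=mask(c,[circ(X,Y,17,108)],roi)>.9
                res.append((np.corrcoef(m[M],g[M])[0,1],a,dx,dy))
    print("tang",[tuple(np.round(r,2)) for r in sorted(res)[::-1][:8]])
print("marks", at(T,102+208/6.25,120+32/6.25,100),at(T,102+195/6.25,120+275/6.25,100))
E
```

```text
levels 163.66666666666666 [ 12.333  26.233  57.467 124.833]
knob (array([ 459.878, -116.584,    0.29 ]), np.float64(31.046875), np.float64(211.0))
levels 193.33333333333334 [ 62.333  64.333  66.667 122.9  ]
knob (array([ 457.422, -112.972,    0.983]), np.float64(73.515625), np.float64(394.0))
collar (np.float64(0.8256929054753053), np.float64(597.2952805786161), np.float64(153.9034742780464))
tang [(np.float64(0.3), np.float64(0.8), np.float64(0.0), np.float64(2.0)), (np.float64(0.3), np.float64(0.75), np.float64(0.0), np.float64(2.0)), (np.float64(0.29), np.float64(0.85), np.float64(0.0), np.float64(2.0)), (np.float64(0.29), np.float64(0.9), np.float64(0.0), np.float64(2.0)), (np.float64(0.28), np.float64(0.7), np.float64(0.0), np.float64(2.0)), (np.float64(0.28), np.float64(0.65), np.float64(0.0), np.float64(2.0)), (np.float64(0.28), np.float64(0.95), np.float64(0.0), np.float64(2.0)), (np.float64(0.28), np.float64(1.0), np.float64(0.0), np.float64(2.0))]
collar (np.float64(0.6539897614867307), np.float64(593.2952805786161), np.float64(160.9034742780464))
tang [(np.float64(0.56), np.float64(0.8), np.float64(2.0), np.float64(-2.0)), (np.float64(0.56), np.float64(0.85), np.float64(2.0), np.float64(-2.0)), (np.float64(0.56), np.float64(0.75), np.float64(2.0), np.float64(-2.0)), (np.float64(0.56), np.float64(0.9), np.float64(2.0), np.float64(-2.0)), (np.float64(0.56), np.float64(0.7), np.float64(2.0), np.float64(-2.0)), (np.float64(0.55), np.float64(0.65), np.float64(2.0), np.float64(-2.0)), (np.float64(0.55), np.float64(0.95), np.float64(2.0), np.float64(-2.0)), (np.float64(0.54), np.float64(1.0), np.float64(2.0), np.float64(-2.0))]
marks [637.182 152.223 100.   ] [558.77  156.029 100.   ]
```

```bash
cat >> h.py <<'E'
def togo(X,yaw):
    o=bot.get_obs();R=Ro.from_euler("xyz",o["tcp_rot"]);G=Ro.from_euler("xyz",[np.pi,0,yaw])
    d=R.inv().apply(np.array(X)-o["tool_pos"]);w=(R.inv()*G).as_rotvec()
    np.set_printoptions(precision=3,suppress=True)
    print("t",o["time"],"tcp",np.array(o["tool_pos"]),np.array(o["tcp_rot"]),"q",np.array(o["joint_positions"]),"w",o["grip_width"],"F",np.array(o["contact_force"]));print("delta",d,w)
E
python3 -c "
from h import *
togo((458.6,-115,140),.29)"
```

```text
t 0.9 tcp [ 173.543 -495.517  219.555] [3.141 0.    0.337] q [-1.38   0.342  1.524  0.     1.275 -0.146] w 91.87582295816055 F [-0.306  0.7   -0.161]
delta [ 394.794 -264.941   79.523] [ 0.    -0.     0.047]
```

Request:
step_arm:
  deltas:
    - [395,-265,80,0,0,0.047]
    - [395,-265,80,0,0,0.047]
    - [395,-265,80,0,0,0.047]
    - [395,-265,80,0,0,0.047]
    - [395,-265,80,0,0,0.047]
  fingers: 60

```text
time: 1.32
tool_pos: [297.4, -329.6, 184.8]
tcp_rot: [3.141, -0.0, 0.289]
contact_force: [1.0, -1.1, 0.3]
grip_width: 63.5
```

```bash
python3 -c "
from h import *
togo((458.6,-115,140),.29)"
```

```text
t 1.3167 tcp [ 297.399 -329.562  184.837] [ 3.141 -0.     0.289] q [-1.01   0.229  1.789  0.     1.124  0.272] w 63.52869491526779 F [ 0.959 -1.05   0.264]
delta [ 215.65  -159.757   44.79 ] [ 0.001 -0.    -0.001]
```

Request:
step_arm:
  deltas:
    - [215,-160,45,0,0,0]
    - [215,-160,45,0,0,0]
    - [215,-160,45,0,0,0]
    - [215,-160,45,0,0,0]
    - [215,-160,45,0,0,0]

```text
time: 1.73
tool_pos: [420.6, -164.7, 150.4]
tcp_rot: [3.141, -0.001, 0.29]
contact_force: [1.7, -0.7, 0.8]
grip_width: 59.8
```

```bash
python3 -c "
from h import *
togo((458.6,-115,47),.29)"
```

```text
t 1.7333 tcp [ 420.598 -164.708  150.441] [ 3.141 -0.001  0.29 ] q [-0.543  0.284  1.821 -0.     1.036  0.738] w 59.81410062917912 F [ 1.691 -0.68   0.767]
delta [ 50.56  -36.859 103.441] [ 0.001 -0.001 -0.   ]
```

Request:
step_arm:
  deltas:
    - [50.5,-37,30,0,0,0]
    - [50.5,-37,62,0,0,0]
    - [50.5,-37,62,0,0,0]
    - [50.5,-37,62,0,0,0]

```text
time: 2.07
tool_pos: [456.3, -114.8, 86.4]
tcp_rot: [-3.138, 0.004, 0.293]
contact_force: [-0.4, -0.2, -0.4]
grip_width: 59.8
```

```bash
python3 -c "
from h import *
togo((458.6,-115,47),.29)
S=bot.capture('side');T=bot.capture('top')
save(S,'s1.png',(210,160,310,260),4);save(T,'t1.png',(225,170,310,255),4)
a=cv2.imread('pics/s1.png');b=cv2.resize(cv2.imread('pics/t1.png'),(400,400));cv2.imwrite('pics/a1.png',np.hstack([a,b]))"
```

```text
t 2.0667 tcp [ 456.29  -114.848   86.355] [-3.138  0.004  0.293] q [-0.41   0.409  1.846 -0.     0.893  0.869] w 59.84957031217873 F [-0.419 -0.186 -0.355]
delta [ 2.337  0.945 39.342] [-0.003  0.004  0.003]
```

View pics/a1.png

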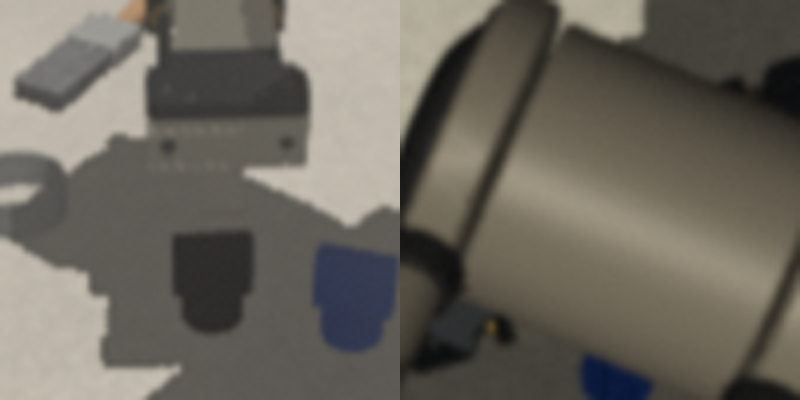

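```bash
python3 -c "
from h import *
S=bot.capture('side')
p=bot.get_obs()['tool_pos'];R=Ro.from_euler('z',.293)
for n,l in(('tip+',(0,30,-25)),('tip-',(0,-30,-25)),('tipfinger+',(0,49,-25)),('tcp',(0,0,0)),('body',(0,0,41)),('knobtop',None)):
    X=np.array(p)+R.apply(l) if l else (458.6,-115,54)
    u,v=px(S,X);print(n,X,(u-210)*4,(v-160)*4)
save(S,'s2.png',(130,60,330,260),3)"
```

```text
tip+ [449.08174727 -89.12048444  64.65764773] 216.2352604600121 246.12634319128267
tip- [ 466.41128721 -146.56338692   64.65764773] 211.05198135381943 180.0323954398167
tipfinger+ [443.59405962 -70.93023198  64.65764773] 218.013290854263 268.7986796737474
tcp [ 457.74651724 -117.84193568   89.65764773] 213.8804345460278 174.37604772821715
body [ 457.74651724 -117.84193568  130.65764773] 214.4204298432644 109.67592255385057
knobtop (458.6, -115, 54) 210.64101182240324 230.59425717098372
```

View pics/s2.png

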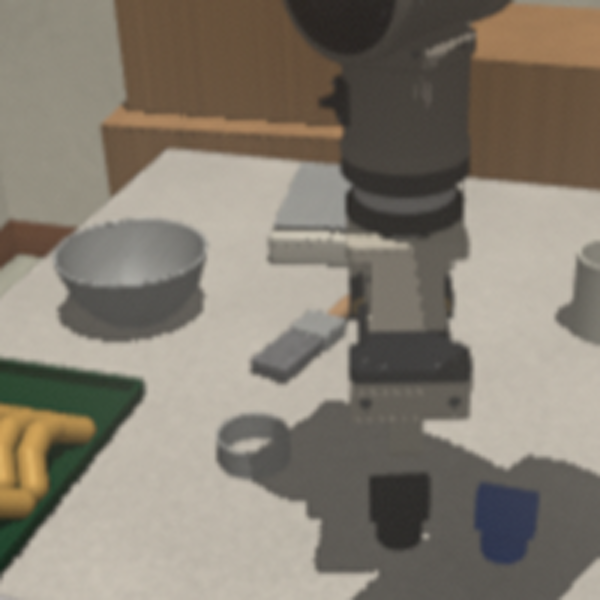

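The predicted fingertips at crop (216,246) don't obviously show in the side view. I'll move the fingers a little and difference the images to find them.

```bash
python3 -c "
from h import *
S=bot.capture('side');np.save('s_before.npy',S['color'])"
```

Request:
step_arm:
  deltas:
    - [0,0,0,0,0,0]
    - [0,0,0,0,0,0]
    - [0,0,0,0,0,0]
  fingers: 35

```text
time: 2.52
tool_pos: [457.6, -117.4, 89.3]
tcp_rot: [3.14, -0.001, 0.289]
contact_force: [-1.2, -0.8, -0.5]
grip_width: 44.7
```

```bash
python3 -c "
from h import *
S=bot.capture('side');b=np.load('s_before.npy')
togo((458.6,-115,47),.29)
d=cv2.absdiff(S['color'],b).max(2);ys,xs=np.where(d>15);print(len(xs),xs.min(),xs.max(),ys.min(),ys.max())
im=cv2.convertScaleAbs(S['color'][...,::-1],alpha=1.8,beta=10)
D=cv2.convertScaleAbs(cv2.cvtColor(d,cv2.COLOR_GRAY2BGR),alpha=4)
f=lambda i:cv2.resize(i[110:270,200:320],(400,533),interpolation=cv2.INTER_CUBIC)
cv2.imwrite('pics/d1.png',np.hstack([f(im),f(D)]))"
```

```text
t 2.5667 tcp [ 457.498 -117.21    89.064] [ 3.141 -0.001  0.289] q [-0.413  0.404  1.844 -0.     0.893  0.869] w 40.2579124839766 F [-0.319 -0.032  0.43 ]
delta [ 1.651 -1.84  42.064] [ 0.001 -0.001 -0.001]
116 236 419 28 365
```

View pics/d1.png

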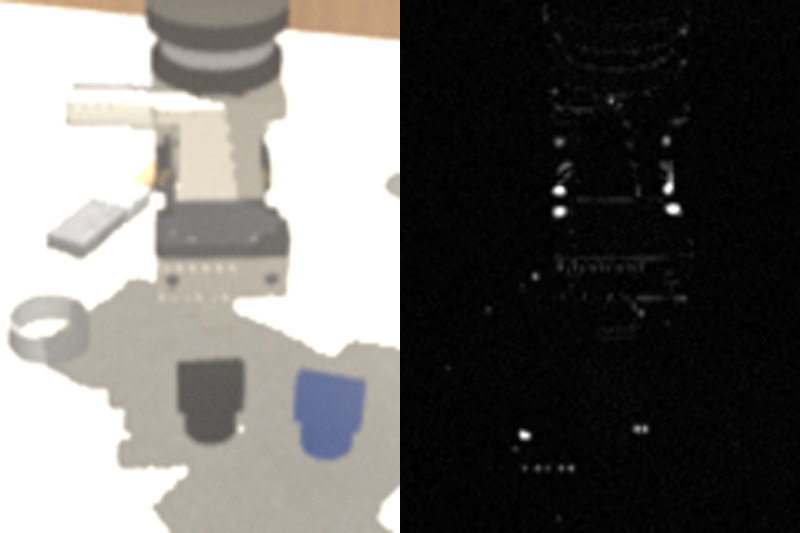

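```bash
python3 -c "
from h import *
S=bot.capture('side');g=S['color'].astype(int).sum(2)
print('cols',list(range(250,284,2)))
for r in range(194,226): print(r,g[r,250:284:2])
p=np.array(bot.get_obs()['tool_pos']);R=Ro.from_euler('z',.289)
for y in(17,37):
  for x in(-9.5,9.5):
    for z in(-25,0,41): print(y,x,z,np.array(px(S,p+R.apply((x,y,z)))))
"
```

```text
cols [250, 252, 254, 256, 258, 260, 262, 264, 266, 268, 270, 272, 274, 276, 278, 280, 282]
194 [208 194 268 278 280 281 281 279 281 281 278 281 284 281 270 205 212]
195 [235 217 272 279 281 283 279 281 281 277 281 281 281 281 276 241 251]
196 [259 245 280 277 278 278 281 281 278 279 283 281 281 283 284 267 273]
197 [270 260 279 287 279 283 277 280 282 283 280 274 278 278 281 281 283]
198 [281 278 279 308 282 302 276 285 280 281 276 284 286 287 286 309 303]
199 [288 305 290 322 284 311 281 297 276 292 301 356 363 363 361 379 373]
200 [280 291 275 300 276 293 277 290 279 289 366 491 493 490 485 491 496]
201 [275 273 273 281 273 278 278 280 277 278 404 551 554 550 544 546 552]
202 [271 273 276 275 270 277 275 280 277 277 410 559 562 556 553 556 558]
203 [273 275 277 273 271 275 277 277 278 275 395 536 551 558 553 552 553]
204 [270 273 274 271 269 276 277 281 277 277 334 421 490 540 560 552 552]
205 [273 276 271 271 270 277 276 277 275 275 286 299 370 447 535 549 548]
206 [272 273 275 272 272 274 278 276 273 277 274 268 285 335 420 517 552]
207 [279 278 273 273 273 270 269 272 269 270 27
[... 1120 characters left out ...]
271 271 268 270]
223 [273 250 135 138 137 138 135 134 132 136 134 155 261 274 267 267 269]
224 [276 255 139 136 140 138 139 132 131 132 137 150 264 273 271 270 270]
225 [275 253 138 135 131 134 134 135 133 135 133 149 259 268 271 272 274]
17 -9.5 -25 [268.22744506 218.23241848]
17 -9.5 0 [268.3912427  208.72665004]
17 -9.5 41 [268.67250493 192.40398806]
17 9.5 -25 [259.31343772 218.40050246]
17 9.5 0 [259.32294177 208.89525514]
17 9.5 41 [259.33926168 192.57329833]
37 -9.5 -25 [268.73810616 224.0578135 ]
37 -9.5 0 [268.91440108 214.45359567]
37 -9.5 41 [269.21741952 197.94571755]
37 9.5 -25 [259.63858047 224.23086721]
37 9.5 0 [259.65403471 214.62724414]
37 9.5 41 [259.68059802 198.12018823]
```

```bash
python3 -c "
from h import *
S=bot.capture('side');np.set_printoptions(precision=1,suppress=True)
p=np.array(bot.get_obs()['tool_pos']);R=Ro.from_euler('z',.289)
for n,s in(('none',(0,0,0)),('z+39',(0,0,39)),('y-52',(0,-52,0))):
  for y in(37,95):
    print(n,y,[np.array(px(S,p+s+R.apply((x,y,z)))) for z in(41,75) for x in(-37.5,37.5)], 'ftip',np.array(px(S,p+s+R.apply((0,37,-25)))))
g=S['color'].astype(int).sum(2)
for r in (188,192,196,199): print(r,g[r,240:296:1])
for c in (250,256,278,284): print(c,g[160:204,c])
"
```

```text
none 37 [array([283.3, 197.8]), array([245.6, 198.5]), array([283.9, 183.3]), array([245.3, 184. ])] ftip [264.2 224.2]
none 95 [array([285.9, 215.3]), array([245.7, 216.1]), array([286.7, 200.3]), array([245.4, 201.1])] ftip [264.2 224.2]
z+39 37 [array([284. , 181.1]), array([245.2, 181.8]), array([284.6, 165.8]), array([244.9, 166.5])] ftip [264.3 209.1]
z+39 95 [array([286.8, 198. ]), array([245.3, 198.8]), array([287.6, 182.1]), array([245. , 182.9])] ftip [264.3 209.1]
y-52 37 [array([288.3, 184.3]), array([252.6, 184.9]), array([289. , 170.3]), array([252.4, 170.9])] ftip [269.9 210. ]
y-52 95 [array([291.1, 200. ]), array([253.1, 200.7]), array([291.9, 185.4]), array([253. , 186.1])] ftip [269.9 210. ]
188 [545 545 546 542 540 511 403 304 258 254 256 253 250 255 255 256 251 253
 256 254 254 255 254 253 254 257 264 258 263 266 261 262 261 258 259 258
 262 259 263 264 266 270 271 268 270 276 317 426 527 548 548 546 544 545
 547 553]
192 [523 523 522 520 532 520 425 315 284 285 274 260 258 270 294 290 287 288
 287 286 282 285 289 284 281 285 286 285 284 287 288 283 281 283 282 2
[... 587 characters left out ...]
5 187 192 195 178 160 158 171 181 193 192
 195 203 203 197 192 189 175 171 168 196 256 299 314 315 274 224 202 223
 255 273 278 290 288 279 274 274]
256 [347 350 348 348 348 350 350 350 350 338 271 210 192 188 194 192 192 195
 191 189 189 203 213 195 175 168 168 197 251 281 283 287 287 280 281 281
 281 280 281 287 285 279 276 275]
278 [211 224 250 262 263 271 270 270 261 249 206 177 185 194 193 198 197 199
 195 198 185 178 171 165 162 165 178 215 263 282 285 282 281 276 271 279
 281 279 284 352 485 543 554 556]
284 [553 551 549 553 552 555 555 552 554 559 550 524 516 499 434 311 212 175
 167 167 168 167 171 171 168 169 180 234 270 284 284 283 278 275 279 283
 282 281 292 378 503 552 561 560]
```

Column positions of the finger agree with the pose, but its rows suggest the tip appears higher than expected. A small straight descent with open jaws is safe either way.

Request:
step_arm:
  deltas:
    - [1,-1,0,0,0,0]
    - [1,-1,10,0,0,0]
    - [1,-1,20,0,0,0]
    - [1,-1,30,0,0,0]
    - [1,-1,30,0,0,0]
  fingers: 60

```text
time: 3.08
tool_pos: [457.1, -114.8, 57.0]
tcp_rot: [-3.14, 0.002, 0.29]
contact_force: [0.4, 0.3, 0.5]
grip_width: 59.5
```

```bash
python3 -c "
from h import *
S=bot.capture('side')
togo((458.6,-115,47),.29)
save(S,'s4.png',(225,160,305,260),6)
im=cv2.imread('pics/s4.png');cv2.imwrite('pics/s4.png',cv2.convertScaleAbs(im,alpha=1.8))
p=np.array(bot.get_obs()['tool_pos']);R=Ro.from_euler('z',.289)
for y in(30,49):print(np.array(px(S,p+R.apply((0,y,-25)))))
"
```

```text
t 3.1333 tcp [ 457.521 -114.997   57.806] [-3.14   0.002  0.29 ] q [-0.409  0.455  1.873 -0.     0.816  0.872] w 59.851046418354684 F [ 0.563  0.218 -0.463]
delta [ 1.051  0.325 10.804] [-0.001  0.002 -0.   ]
[263.669 234.104]
[264.061 239.912]
```

View pics/s4.png

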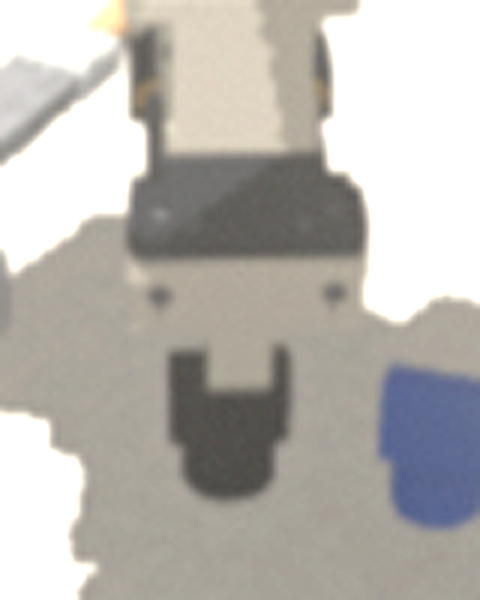

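```bash
python3 -c "
from h import *
S=bot.capture('side')
for r in range(214,246): print(r,S['color'][r,252:276].astype(int).sum(1))
"
```

```text
214 [277 274 276 274 273 274 276 275 275 274 276 278 276 274 277 275 276 275
 276 275 274 272 275 275]
215 [275 276 273 274 273 276 274 267 275 277 276 277 276 275 278 277 275 277
 275 273 276 267 273 273]
216 [272 276 275 276 272 270 269 267 276 274 277 275 277 277 276 275 277 278
 268 263 263 271 275 271]
217 [272 268 263 261 259 260 251 252 273 276 279 278 275 274 275 277 274 269
 243 223 229 262 271 274]
218 [266 233 213 208 205 204 205 228 266 275 277 278 278 276 277 277 277 261
 210 168 189 240 269 271]
219 [258 187 152 150 152 151 164 215 265 277 275 276 278 275 279 273 277 258
 202 146 161 219 264 278]
220 [252 172 134 143 140 137 155 211 268 277 279 275 277 277 278 276 277 258
 192 145 154 213 264 277]
221 [249 174 137 137 138 140 151 207 264 280 277 277 276 278 271 277 275 258
 195 141 152 209 263 276]
222 [251 173 137 138 138 138 158 208 265 276 277 273 276 273 274 278 274 257
 187 142 153 208 262 274]
223 [253 173 136 133 138 137 149 198 250 264 265 261 261 261 261 260 258 241
 175 140 151 209 262 276]
224 [255 178 135 135 139 134 141 175 211 220 216 216 212 215 211 211 2
[... 1495 characters left out ...]
 158 131 131 127 131 130 133 129 133 130 128 126 127 142
 202 259 270 272 274 271]
240 [273 276 272 245 192 143 130 131 132 132 128 131 131 127 132 123 133 178
 233 268 273 274 267 267]
241 [273 281 281 268 238 195 152 135 129 133 132 130 126 130 133 144 173 219
 256 270 271 274 269 268]
242 [275 276 279 278 271 240 204 175 160 151 149 147 150 164 172 196 229 256
 267 273 273 272 269 270]
243 [276 273 275 275 273 268 252 236 223 211 207 206 214 232 239 248 262 268
 268 271 270 272 272 269]
244 [271 275 272 270 272 270 264 268 268 256 253 253 258 267 265 266 270 268
 271 274 268 271 271 271]
245 [273 268 268 271 271 271 273 272 272 271 269 270 270 274 270 273 270 273
 273 271 269 272 276 271]
```

Request:
step_arm:
  deltas:
    - [1,0,5,0,0,0]
    - [1,0,11,0,0,0]
    - [1,0,17,0,0,0]
    - [1,0,23,0,0,0]
    - [1,0,23,0,0,0]

```text
time: 3.6
tool_pos: [458.3, -114.8, 34.2]
tcp_rot: [-3.14, 0.002, 0.29]
contact_force: [0.1, 0.4, 0.2]
grip_width: 60.0
```

```bash
python3 -c "
from h import *
S=bot.capture('side')
togo((458.6,-115,47),.29)
p=np.array(bot.get_obs()['tool_pos']);R=Ro.from_euler('z',.289)
for y in(30,49):print(np.array(px(S,p+R.apply((0,y,-25)))))
print(S['color'][200:250,263].astype(int).sum(1))
"
```

```text
t 3.65 tcp [ 458.527 -114.857   34.726] [-3.141  0.001  0.29 ] q [-0.408  0.495  1.891 -0.     0.757  0.873] w 60.30138184941498 F [-0.317 -0.14   0.962]
delta [  0.012   0.146 -12.274] [-0.001  0.001 -0.   ]
[263.129 242.268]
[263.505 248.141]
[158 156 160 155 159 155 156 152 151 151 151 149 173 241 281 278 276 277
 280 277 278 277 277 275 275 273 275 275 276 274 278 274 260 205 150 134
 126 129 132 130 131 126 147 209 254 272 273 274 273 270]
```

Request:
step_arm:
  deltas:
    - [0,0,3,0,0,0]
    - [0,0,6,0,0,0]
    - [0,0,9,0,0,0]
    - [0,0,9,0,0,0]

```text
time: 3.98
tool_pos: [458.8, -115.0, 25.9]
tcp_rot: [-3.141, 0.001, 0.29]
contact_force: [-0.6, -0.1, -0.5]
grip_width: 60.2
```

Request:
step_arm:
  deltas:
    - [0,0,1.5,0,0,0]
    - [0,0,1.5,0,0,0]

```text
time: 4.15
tool_pos: [459.0, -115.0, 24.8]
tcp_rot: [-3.142, 0.0, 0.29]
contact_force: [0.4, -0.6, -0.0]
grip_width: 59.9
```

Request:
step_arm:
  deltas:
    - [0,0,1,0,0,0]
    - [0,0,2,0,0,0]
    - [0,0,2,0,0,0]

```text
time: 4.4
tool_pos: [459.0, -115.0, 22.9]
tcp_rot: [3.142, 0.0, 0.29]
contact_force: [0.0, 1.5, -0.6]
grip_width: 60.2
```

Request:
step_arm:
  deltas:
    - [0,0,1,0,0,0]
    - [0,0,2,0,0,0]
    - [0,0,3,0,0,0]
    - [0,0,3,0,0,0]

```text
time: 4.73
tool_pos: [458.9, -115.0, 19.7]
tcp_rot: [-3.141, 0.0, 0.29]
contact_force: [0.3, -0.3, -0.6]
grip_width: 60.0
```

```bash
python3 -c "
from h import *
S=bot.capture('side')
togo((458.6,-115,47),.29)
p=np.array(bot.get_obs()['tool_pos']);R=Ro.from_euler('z',.289)
for y in(30,49):
  for z in(-25,0,15):print(y,z,np.array(px(S,p+R.apply((0,y,z)))))
print(S['color'][205:255,263].astype(int).sum(1))
im=cv2.convertScaleAbs(S['color'][:,:,::-1][140:260,215:315],alpha=1.7);cv2.imwrite('pics/s6.png',cv2.resize(im,(500,600),interpolation=cv2.INTER_CUBIC))
"
```

```text
t 4.7833 tcp [ 458.995 -115.018   19.847] [-3.141  0.     0.29 ] q [-0.408  0.522  1.902 -0.     0.718  0.873] w 59.69811464564187 F [ 0.706  0.236 -0.698]
delta [ -0.379  -0.133 -27.153] [-0.  0. -0.]
30 -25 [262.898 247.338]
30 0 [262.967 238.62 ]
30 15 [263.01  233.248]
49 -25 [263.265 253.248]
49 0 [263.342 244.461]
49 15 [263.39  239.044]
[150 149 149 151 150 148 143 151 145 143 148 144 142 160 220 267 275 278
 276 278 275 275 277 276 275 276 275 278 272 273 277 274 261 206 154 131
 132 150 211 253 270 275 274 271 274 270 265 267 270 274]
```

View pics/s6.png

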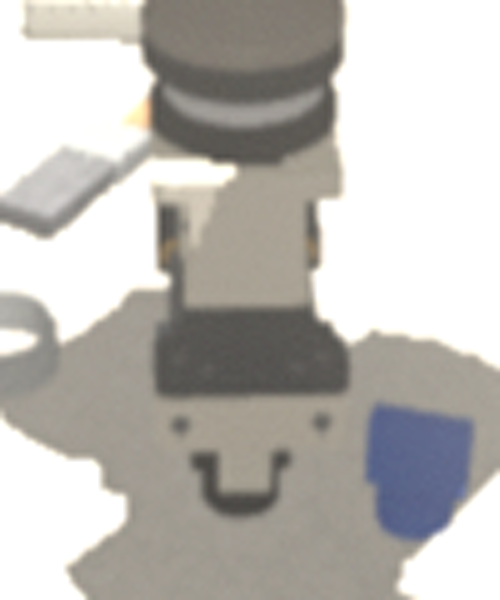

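The images say that the fingertips sit well above where the reading puts them (reading −5 mm for the tips, no contact, and the tip still seen at mid-knob). I'll narrow the jaws and find the skirt's top (18 mm) by touch, which gives the true height.

Request:
step_arm:
  deltas:
    - [0,0,0,0,0,0]
    - [0,0,0,0,0,0]
    - [0,0,0,0,0,0]
    - [0,0,0,0,0,0]
    - [0,0,2,0,0,0]
  fingers: 24

```text
time: 5.2
tool_pos: [459.3, -115.2, 18.2]
tcp_rot: [3.141, -0.001, 0.29]
contact_force: [0.3, 0.2, 0.2]
grip_width: 31.2
```

Request:
step_arm:
  deltas:
    - [0,0,1.5,0,0,0]
    - [0,0,3,0,0,0]
    - [0,0,4,0,0,0]
    - [0,0,4,0,0,0]

```text
time: 5.53
tool_pos: [458.9, -115.0, 13.7]
tcp_rot: [-3.141, 0.0, 0.29]
contact_force: [-0.4, 0.2, -0.2]
grip_width: 24.3
```

Request:
step_arm:
  deltas:
    - [0,0,1.5,0,0,0]
    - [0,0,3,0,0,0]
    - [0,0,4,0,0,0]
    - [0,0,4,0,0,0]

```text
time: 5.87
tool_pos: [459.2, -115.1, 10.9]
tcp_rot: [3.141, -0.0, 0.29]
contact_force: [-2.7, 0.9, 12.2]
grip_width: 24.0
```

Request:
step_arm:
  deltas:
    - [0,0,1,0,0,0]
    - [0,0,2,0,0,0]
    - [0,0,2,0,0,0]

```text
time: 6.12
tool_pos: [459.3, -115.1, 10.7]
tcp_rot: [3.14, -0.001, 0.29]
contact_force: [-8.4, 3.2, 33.1]
grip_width: 24.3
```

Request:
step_arm:
  deltas:
    - [0,0,1,0,0,0]
    - [0,0,2,0,0,0]
    - [0,0,2,0,0,0]

```text
time: 6.37
tool_pos: [459.5, -115.1, 10.5]
tcp_rot: [3.14, -0.002, 0.29]
contact_force: [-15.2, 5.4, 55.2]
grip_width: 24.4
```

Contact on the skirt at reading 10.9: true tip height = reading + 7. I'll rise 3 mm off it and grip.

Request:
step_arm:
  deltas:
    - [0,0,-4,0,0,0]
    - [0,0,-8,0,0,0]
    - [0,0,-8,0,0,0]

```text
time: 6.62
tool_pos: [459.6, -115.3, 14.7]
tcp_rot: [3.14, -0.001, 0.29]
contact_force: [0.5, -0.1, -0.5]
grip_width: 24.3
```

Request:
step_arm:
  deltas:
    - [0,0,0,0,0,0]
    - [0,0,0,0,0,0]
    - [0,0,0,0,0,0]
    - [0,0,0,0,0,0]
    - [0,0,0,0,0,0]
  fingers: 0

```text
time: 7.03
tool_pos: [458.8, -115.0, 13.5]
tcp_rot: [-3.141, 0.001, 0.29]
contact_force: [-0.3, 0.4, -1.3]
grip_width: 13.7
```

Request:
step_arm:
  deltas:
    - [0,0,-30,0,0,0]
    - [0,0,-70,0,0,0]
    - [0,0,-110,0,0,0]
    - [0,0,-150,0,0,0]
    - [0,0,-165,0,0,0]

```text
time: 7.45
tool_pos: [461.0, -115.8, 184.0]
tcp_rot: [3.136, -0.006, 0.29]
contact_force: [0.9, -0.9, -0.4]
grip_width: 13.9
```

```bash
python3 -c "
from h import *
togo((596,156,185),.8)"
```

```text
t 7.45 tcp [ 461.02  -115.848  184.   ] [ 3.136 -0.006  0.29 ] q [-0.408  0.281  1.717 -0.     1.135  0.873] w 13.886966929697746 F [ 0.927 -0.897 -0.438]
delta [ 207.074 -221.905   -0.912] [ 0.006 -0.004 -0.51 ]
```

Request:
step_arm:
  deltas:
    - [207,-222,0,0,0,-0.51]
    - [207,-222,0,0,0,-0.51]
    - [207,-222,0,0,0,-0.51]
    - [207,-222,0,0,0,-0.51]
    - [207,-222,0,0,0,-0.51]

```text
time: 7.87
tool_pos: [551.9, 73.4, 178.6]
tcp_rot: [-3.141, 0.001, 0.806]
contact_force: [0.7, -0.7, -1.4]
grip_width: 13.9
```

```bash
python3 -c "
from h import *
togo((596,156,180),.8)"
```

```text
t 7.8667 tcp [551.943  73.361 178.555] [-3.141  0.001  0.806] q [-0.005  0.435  1.498 -0.     1.209  0.759] w 13.939332896628871 F [ 0.651 -0.708 -1.399]
delta [ 90.132 -25.423  -1.497] [-0.     0.001  0.006]
```

Request:
step_arm:
  deltas:
    - [90,-25,0,0,0,0]
    - [90,-25,0,0,0,0]
    - [90,-25,0,0,0,0]
    - [90,-25,0,0,0,0]
    - [90,-25,0,0,0,0]

```text
time: 8.28
tool_pos: [595.9, 153.6, 177.9]
tcp_rot: [-3.141, 0.002, 0.801]
contact_force: [0.1, 0.2, -0.9]
grip_width: 14.3
```

```bash
python3 -c "
from h import *
togo((596,156,150),.8)
S=bot.capture('side');T=bot.capture('top')
for c,X in((S,(596,156,108)),(T,(596,156,108))):print(px(c,X))
a=cv2.resize(S['color'][215:315,85:205],(480,400),interpolation=cv2.INTER_CUBIC);b=cv2.resize(T['color'][110:180,95:165],(320,320),interpolation=cv2.INTER_CUBIC)
o=np.zeros((400,800,3),np.uint8);o[:,:480]=a;o[:320,480:]=b
cv2.imwrite('pics/a2.png',cv2.convertScaleAbs(o[...,::-1],alpha=1.4))
np.save('S_hov.npy',S['color'])"
```

```text
t 8.2833 tcp [595.871 153.586 177.871] [-3.141  0.002  0.801] q [ 0.128  0.542  1.32  -0.001  1.282  0.898] w 14.301848811540625 F [ 0.132  0.169 -0.911]
delta [ 1.882 -1.564 27.868] [-0.001  0.002  0.001]
(np.float64(139.14141971904837), np.float64(276.30940789007855))
(np.float64(132.24422844757066), np.float64(144.95784407856388))
```

View pics/a2.png

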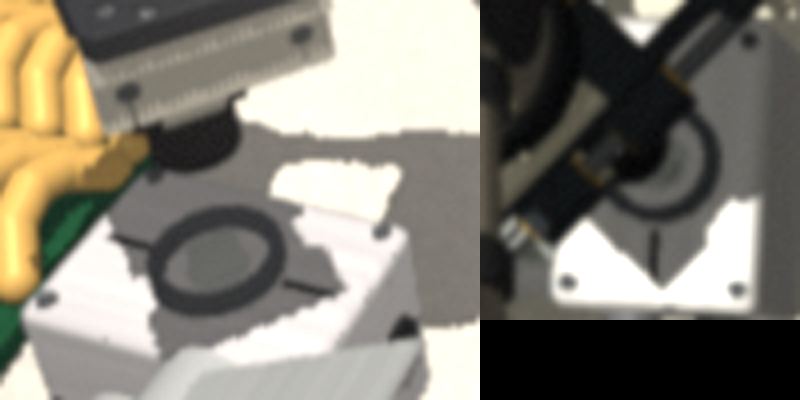

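Side crop: knob skirt bottom at about (195,172), collar centre at (217,262). The height is ambiguous, so I'll lower to just above the tang and compare there.

Request:
step_arm:
  deltas:
    - [0,0,15,0,0,0]
    - [0,0,30,0,0,0]
    - [0,0,38,0,0,0]
    - [0,0,38,0,0,0]
    - [0,0,38,0,0,0]

```text
time: 8.8
tool_pos: [596.3, 152.6, 141.1]
tcp_rot: [-3.141, 0.001, 0.799]
contact_force: [-0.2, 0.2, -0.6]
grip_width: 14.2
```

```bash
python3 -c "
from fit import *
togo((596,156,150),.8)
S=bot.capture('side');T=bot.capture('top')
p=np.array(bot.get_obs()['tool_pos'])
def draw(c,roi,k,X,Y):
    im=cv2.resize(cv2.convertScaleAbs(c['color'][roi[1]:roi[3],roi[0]:roi[2],::-1],alpha=1.5),None,fx=k,fy=k,interpolation=cv2.INTER_CUBIC)
    for P,col in((circ(p[0],p[1],17,p[2]-13.5),(0,0,255)),(circ(X,Y,27,108),(0,255,0)),(circ(p[0],p[1],17,p[2]+4.5),(0,255,255))):
        q=((np.array([px(c,a) for a in P])+.5-[roi[0],roi[1]])*k).astype(np.int32);cv2.polylines(im,[q],True,col,1)
    return im
a=draw(S,(102,240,182,315),5,594,160);b=draw(T,(100,118,164,182),6,597.3,153.9)
o=np.zeros((384,800,3),np.uint8);o[:375,:400]=a;o[:,416:]=b;cv2.imwrite('pics/a3.png',o)"
```

```text
t 8.8 tcp [596.258 152.592 141.071] [-3.141  0.001  0.799] q [ 0.126  0.573  1.371 -0.     1.198  0.898] w 14.230004616169579 F [-0.193  0.249 -0.64 ]
delta [ 2.256 -2.565 -8.93 ] [-0.     0.001 -0.001]
```

View pics/a3.png

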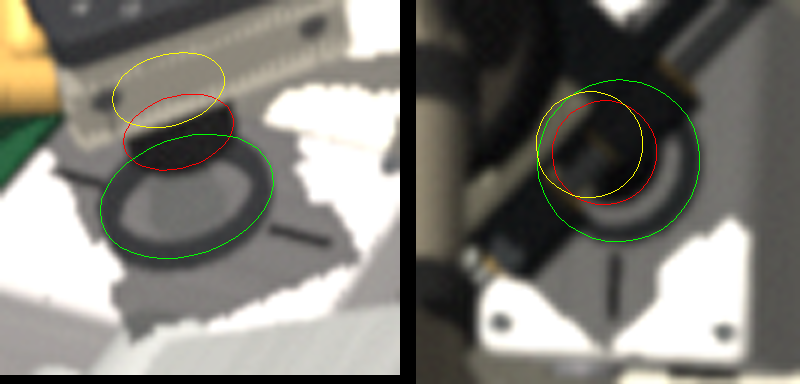

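Side: red predicted underside fits the knob, collar needs about +7 mm in y; top: about +1.3 mm in y. Both agree if the knob is about 3 mm higher than assumed, with a shift of about (+0.5, +3) mm. I'll shift and go down to touch the tang.

Request:
step_arm:
  deltas:
    - [2.5,-1.7,4,0,0,0]
    - [2.5,-1.7,8,0,0,0]
    - [2.5,-1.7,10,0,0,0]
    - [2.5,-1.7,10,0,0,0]

```text
time: 9.23
tool_pos: [596.6, 156.6, 130.3]
tcp_rot: [-3.141, 0.001, 0.8]
contact_force: [0.2, -0.3, -1.4]
grip_width: 13.8
```

Request:
step_arm:
  deltas:
    - [0,0,2,0,0,0]
    - [0,0,4,0,0,0]
    - [0,0,6,0,0,0]
    - [0,0,6,0,0,0]

```text
time: 9.57
tool_pos: [596.7, 156.5, 124.4]
tcp_rot: [-3.141, 0.001, 0.8]
contact_force: [0.6, -0.2, -0.5]
grip_width: 13.9
```

Request:
step_arm:
  deltas:
    - [0,0,2,0,0,0]
    - [0,0,3,0,0,0]
    - [0,0,4,0,0,0]
    - [0,0,4,0,0,0]

```text
time: 9.9
tool_pos: [596.9, 156.5, 120.7]
tcp_rot: [-3.141, 0.0, 0.8]
contact_force: [1.0, 0.1, -1.3]
grip_width: 13.9
```

Request:
step_arm:
  deltas:
    - [0,0,1.5,0,0,0]
    - [0,0,3,0,0,0]
    - [0,0,3,0,0,0]

```text
time: 10.15
tool_pos: [596.8, 156.5, 117.6]
tcp_rot: [-3.141, 0.0, 0.8]
contact_force: [0.5, -0.5, -1.5]
grip_width: 13.8
```

Request:
step_arm:
  deltas:
    - [0,0,1.5,0,0,0]
    - [0,0,3,0,0,0]
    - [0,0,3,0,0,0]

```text
time: 10.4
tool_pos: [596.8, 156.5, 114.6]
tcp_rot: [-3.141, 0.0, 0.8]
contact_force: [-0.2, -0.2, -1.1]
grip_width: 14.0
```

Request:
step_arm:
  deltas:
    - [0,0,1.5,0,0,0]
    - [0,0,3,0,0,0]
    - [0,0,3,0,0,0]

```text
time: 10.65
tool_pos: [597.2, 156.6, 113.4]
tcp_rot: [3.141, -0.001, 0.8]
contact_force: [-2.2, -0.7, 7.3]
grip_width: 13.7
```

Contact at reading 113.4, the height expected for fully home. I'll press a little, then look.

Request:
step_arm:
  deltas:
    - [0,0,1,0,0,0]
    - [0,0,2,0,0,0]
    - [0,0,2,0,0,0]

```text
time: 10.9
tool_pos: [597.2, 156.6, 113.4]
tcp_rot: [3.14, -0.002, 0.8]
contact_force: [-7.9, -1.9, 19.3]
grip_width: 13.7
```

```bash
python3 -c "
from fit import *
togo((596,156,150),.8)
S=bot.capture('side');T=bot.capture('top');print(bot.get_obs()['moment'])
f=lambda c,r,k:cv2.resize(cv2.convertScaleAbs(c['color'][r[1]:r[3],r[0]:r[2],::-1],alpha=1.7),None,fx=k,fy=k,interpolation=cv2.INTER_CUBIC)
a=f(S,(102,240,182,315),5);b=f(T,(100,118,164,182),6)
o=np.zeros((384,800,3),np.uint8);o[:375,:400]=a;o[:,416:]=b;cv2.imwrite('pics/a4.png',o)"
```

```text
t 10.9 tcp [597.202 156.597 113.376] [ 3.14  -0.002  0.8  ] q [ 0.133  0.602  1.401 -0.     1.136  0.903] w 13.684218217104764 F [-7.858 -1.868 19.31 ]
delta [ -1.202  -0.384 -36.627] [ 0.002 -0.002  0.   ]
[-0.278  1.482 -0.018]
```

View pics/a4.png

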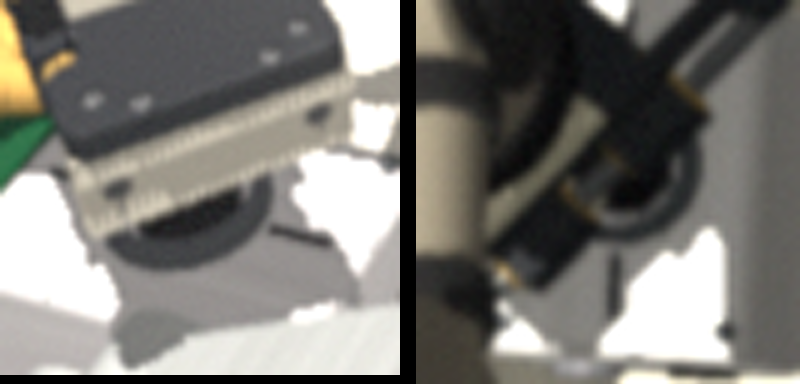

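Side view: the dark skirt sits inside the collar, so it is home, with the bar still about 0.85 rad short of the stop. I'll ease the push slightly and turn clockwise in small steps.

Request:
step_arm:
  deltas:
    - [0,0,-1.5,0,0,0]
    - [0,0,-1.5,0,0,0.07]
    - [0,0,-1.5,0,0,0.14]
    - [0,0,-1.5,0,0,0.21]
    - [0,0,-1.5,0,0,0.28]

```text
time: 11.42
tool_pos: [597.4, 156.8, 113.4]
tcp_rot: [3.141, -0.002, 0.517]
contact_force: [-2.6, -0.4, 10.4]
grip_width: 14.0
```

Request:
step_arm:
  deltas:
    - [0,0,0,0,0,0.07]
    - [0,0,0,0,0,0.14]
    - [0,0,0,0,0,0.21]
    - [0,0,0,0,0,0.28]
    - [0,0,0,0,0,0.28]

```text
time: 11.83
tool_pos: [597.4, 156.9, 113.4]
tcp_rot: [3.142, -0.002, 0.236]
contact_force: [-3.2, 0.7, 10.3]
grip_width: 13.9
```

```bash
python3 -c "
from h import *
togo((597.2,156.6,113.4),-.05);print(bot.get_obs()['moment'])"
```

```text
t 11.8333 tcp [597.364 156.886 113.407] [ 3.142 -0.002  0.236] q [0.133 0.603 1.4   0.    1.136 1.467] w 13.865945962687466 F [-3.244  0.743 10.307]
delta [-0.226  0.24   0.006] [-0.    -0.002  0.286]
[0.03  0.676 0.004]
```

Request:
step_arm:
  deltas:
    - [0,0,0,0,0,0.07]
    - [0,0,0,0,0,0.14]
    - [0,0,0,0,0,0.2]
    - [0,0,0,0,0,0.25]
    - [0,0,0,0,0,0.28]

```text
time: 12.25
tool_pos: [597.4, 156.9, 113.4]
tcp_rot: [-3.141, -0.002, -0.042]
contact_force: [-2.7, 0.3, 9.1]
grip_width: 13.9
```

```bash
python3 -c "
from h import *
togo((597.2,156.6,113.4),-.15);print(bot.get_obs()['moment'])"
```

```text
t 12.25 tcp [597.402 156.9   113.421] [-3.141 -0.002 -0.042] q [0.133 0.603 1.4   0.    1.136 1.746] w 13.929614973494555 F [-2.699  0.337  9.1  ]
delta [-0.19   0.309  0.021] [-0.001 -0.002  0.108]
[0.091 0.675 0.193]
```

Request:
step_arm:
  deltas:
    - [0,0,0,0,0,0.05]
    - [0,0,0,0,0,0.1]

```text
time: 12.42
tool_pos: [597.4, 156.9, 113.4]
tcp_rot: [-3.141, -0.002, -0.142]
contact_force: [-3.1, 0.2, 9.6]
grip_width: 13.7
```

```bash
python3 -c "
from h import *
togo((597.2,156.6,113.4),-.15);print(bot.get_obs()['moment'])"
```

```text
t 12.4167 tcp [597.379 156.907 113.395] [-3.141 -0.002 -0.142] q [0.133 0.603 1.4   0.    1.136 1.845] w 13.721783488376019 F [-3.138  0.244  9.581]
delta [-0.134  0.329 -0.006] [-0.001 -0.002  0.008]
[0.12  0.734 0.141]
```

Request:
step_arm:
  deltas:
    - [0,0,0,0,0,0.04]
    - [0,0,0,0,0,0.08]
    - [0,0,0,0,0,0.08]

```text
time: 12.67
tool_pos: [597.4, 156.9, 113.4]
tcp_rot: [-3.141, -0.002, -0.222]
contact_force: [-2.4, 1.8, 8.9]
grip_width: 14.1
```

```bash
python3 -c "
from h import *
togo((597.2,156.6,113.4),-.15);print(bot.get_obs()['moment'])"
```

```text
t 12.6667 tcp [597.4   156.942 113.441] [-3.141 -0.002 -0.222] q [0.133 0.603 1.4   0.    1.136 1.925] w 14.116936501036319 F [-2.431  1.799  8.9  ]
delta [-0.12   0.378  0.04 ] [-0.001 -0.002 -0.072]
[0.152 0.73  0.018]
```

Request:
step_arm:
  deltas:
    - [0,0,0,0,0,0.03]
    - [0,0,0,0,0,0.05]
    - [0,0,0,0,0,0.05]

```text
time: 12.92
tool_pos: [597.4, 156.9, 113.4]
tcp_rot: [-3.14, -0.002, -0.271]
contact_force: [-2.6, 0.4, 10.4]
grip_width: 14.0
```

```bash
python3 -c "
from h import *
togo((597.2,156.6,113.4),-.15)
print(bot.get_obs()['moment'],bot.get_obs()['tau'])
bot.capture('side');print(bot.get_obs()['moment'])"
```

```text
t 12.9167 tcp [597.403 156.944 113.412] [-3.14  -0.002 -0.271] q [0.133 0.603 1.4   0.    1.136 1.974] w 14.04495916289415 F [-2.594  0.36  10.37 ]
delta [-0.104  0.386  0.011] [-0.001 -0.002 -0.121]
[0.139 0.732 0.102] [ -1.015 -48.93  -21.437  -0.236  -1.196   0.422]
[0.139 0.701 0.108]
```

Torque stays low past the expected angle, so I'm near or at the stop with the pads slipping slightly. I'll back off 0.1 rad (inside the play), relieve the push, and release with a narrow opening, then look.

Request:
step_arm:
  deltas:
    - [0,0,-1,0,0,-0.05]
    - [0,0,-1.5,0,0,-0.1]
    - [0,0,-1.5,0,0,-0.1]

```text
time: 13.22
tool_pos: [597.2, 156.6, 113.4]
tcp_rot: [-3.141, -0.001, -0.168]
contact_force: [-0.4, -0.7, 1.9]
grip_width: 13.7
```

Request:
step_arm:
  deltas:
    - [0,0,0,0,0,0]
    - [0,0,0,0,0,0]
    - [0,0,0,0,0,0]
    - [0,0,0,0,0,0]
    - [0,0,0,0,0,0]
  fingers: 40

```text
time: 13.63
tool_pos: [597.0, 156.5, 112.8]
tcp_rot: [3.141, 0.0, -0.171]
contact_force: [-0.2, -0.3, -0.4]
grip_width: 38.9
```

Request:
step_arm:
  deltas:
    - [0,0,-15,0,0,0]
    - [0,0,-40,0,0,0]
    - [0,0,-80,0,0,0]
    - [0,0,-110,0,0,0]
    - [0,0,-110,0,0,0]

```text
time: 14.05
tool_pos: [600.0, 157.0, 230.4]
tcp_rot: [-3.138, -0.012, -0.17]
contact_force: [1.4, -0.5, 0.7]
grip_width: 40.1
```

Request:
step_arm:
  deltas:
    - [-10,160,0,0,0,0]
    - [-10,160,0,0,0,0]
    - [-10,160,0,0,0,0]
    - [-10,160,0,0,0,0]
    - [-10,160,0,0,0,0]

```text
time: 14.47
tool_pos: [558.8, -5.1, 222.9]
tcp_rot: [3.139, 0.0, -0.176]
contact_force: [0.7, 0.4, -0.0]
grip_width: 40.0
```

```bash
python3 - <<'E'
from fit import *
togo((597,157,113),-.05)
S=bot.capture('side');T=bot.capture('top')
f=lambda c,r,k:cv2.resize(cv2.convertScaleAbs(c['color'][r[1]:r[3],r[0]:r[2],::-1],alpha=1.5,beta=15),None,fx=k,fy=k,interpolation=cv2.INTER_CUBIC)
a=f(S,(102,235,182,310),5);b=f(T,(100,112,164,176),6)
o=np.zeros((384,800,3),np.uint8);o[:375,:400]=a;o[:,416:]=b;cv2.imwrite('pics/a5.png',o)
def parts(x,y,a): return knobparts(x,y,a,100)
for c in (T,S):
    print("cap/..", end=" ")
    res=[]
    u,v=px(c,(597,156,130));roi=tuple(int(i) for i in(u-22,v-24,u+22,v+22));g=gray(c,roi)
    t=(g<np.percentile(g,3)+18).astype(float)
    for al in np.arange(-.6,.61,.04):
        best=min((np.abs(mask(c,[box(597+dx,156+dy,al,44,14,118)+box(597+dx,156+dy,al,44,14,154)],roi)-t)[mask(c,[circ(597,156,32,154),circ(597,156,26,118)],roi)>.5].sum(),dx,dy) for dx in(-4,0,4) for dy in(-4,0,4,8));res.append((round(best[0],1),round(al,2))+best[1:])
    print(sorted(res)[:5])
E
```

```text
t 14.4667 tcp [558.835  -5.079 222.934] [ 3.139  0.    -0.176] q [-0.145  0.402  1.423 -0.003  1.317  1.602] w 39.97038487019922 F [ 0.746  0.391 -0.007]
delta [   9.268 -166.538  109.504] [ 0.003  0.    -0.126]
cap/.. [(np.float64(263.9), np.float64(-0.16), -4, 8), (np.float64(265.6), np.float64(-0.2), -4, 8), (np.float64(266.0), np.float64(-0.12), -4, 8), (np.float64(266.1), np.float64(-0.24), -4, 8), (np.float64(267.3), np.float64(-0.28), -4, 8)]
cap/.. [(np.float64(143.5), np.float64(-0.4), -4, 8), (np.float64(143.8), np.float64(-0.36), -4, 8), (np.float64(147.2), np.float64(-0.32), -4, 8), (np.float64(149.1), np.float64(-0.44), -4, 8), (np.float64(155.1), np.float64(-0.28), -4, 8)]
```

View pics/a5.png

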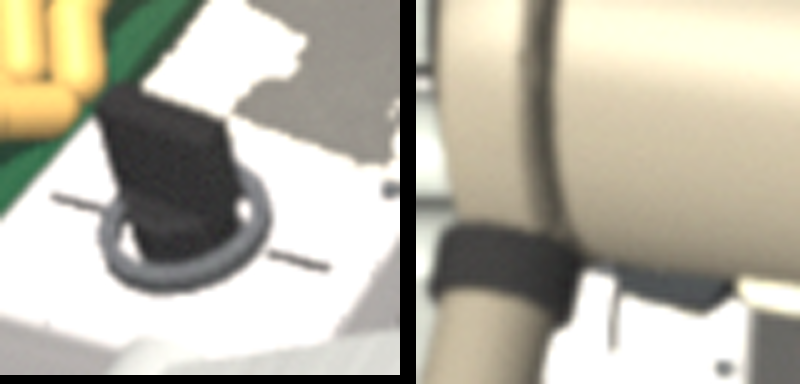

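The side view shows the knob upright inside the collar, seated, bar near the marks. The top view is blocked by the arm; I'll move away and measure the angle numerically.

Request:
step_arm:
  deltas:
    - [-90,200,0,0,0,0]
    - [-90,200,0,0,0,0]
    - [-90,200,0,0,0,0]
    - [-90,200,0,0,0,0]
    - [-90,200,0,0,0,0]

```text
time: 14.98
tool_pos: [443.2, -172.1, 222.9]
tcp_rot: [-3.141, -0.001, -0.168]
contact_force: [1.6, -0.9, -0.4]
grip_width: 39.7
```

```bash
cat > ang.py <<'E'
from fit import *
T=bot.capture('top');S=bot.capture('side')
for n,c,x0 in(("top",T,(597,154,-.15)),("side",S,(594,160,-.15))):
    # bar sides + top only, skirt bottom ringed by collar: ignore pixels of collar zone
    u,v=px(c,(x0[0],x0[1],140));roi=tuple(int(i) for i in(u-18,v-24,u+18,v+18) if 1);g=gray(c,roi)
    thr=60; t=(g<thr).astype(float)
    barm=lambda x,y,a:[box(x,y,a,44,14,118)+box(x,y,a,44,14,154),circ(x,y,17,106)+circ(x,y,17,118)]
    print(n,np.percentile(g,[1,5,10,20,30,50]).round())
    for thr in(40,55,70):
        t=(g<thr).astype(float);r=fit(c,roi,barm,x0,(3,3,.15),t);print(thr,r[0].round(3),round(r[1],1),r[2])
    if n=="top":
        for y in range(0,g.shape[0]): print(roi[1]+y,"".join("#" if q<40 else "+" if q<70 else "-" if q<110 else "." for q in g[y]))
E
python3 ang.py; python3 -c "
from h import *
togo((597,157,113),-.05)"
```

```text
top [  4.   6.  14.  25.  61. 132.]
40 [ 5.97696e+02  1.53547e+02 -3.00000e-01] 49.2 374.0
55 [ 5.97357e+02  1.53334e+02 -3.12000e-01] 63.5 418.0
70 [ 5.96394e+02  1.52907e+02 -2.53000e-01] 159.6 536.0
118 ......---...........................
119 ....................................
120 .........................-..........
121 .........................-..........
122 .........................-..........
123 ---......................-..........
124 ++--....................--..........
125 -.......................--..........
126 ........................--..........
127 ---.....................--..........
128 ---.....................--..........
129 --......................--..--......
130 ................----....--.-------..
131 ...............-+##++++++++++++---..
132 ...............-############++++--..
133 ...............-##############+++-..
134 ...............+################+-..
135 ..............-+################+-..
136 .............-+############+++###+-.
137 ............-+##############++++++--
138 ............-+###############+++++++
139 ...........-++#################++
[... 534 characters left out ...]
+.
153 --...........-++#######+++++---+++-.
154 --............--++#####+--+---+++-..
155 -+..............--++++++-++++++--...
156 -+................--+++++++++--.....
157 -+..................---------.......
158 -+..................................
159 --..................................
side [20. 22. 23. 26. 32. 49.]
40 [ 5.94207e+02  1.61362e+02 -3.70000e-01] 102.3 649.0
55 [ 5.95474e+02  1.59889e+02 -3.34000e-01] 199.3 783.0
70 [ 5.96149e+02  1.59408e+02 -3.13000e-01] 225.0 832.0
t 15.0833 tcp [ 441.697 -175.342  223.003] [ 3.14   0.    -0.175] q [-0.538  0.248  1.648 -0.002  1.245  1.208] w 39.78844070419566 F [1.194 0.623 0.192]
delta [  95.212 -354.431  109.471] [ 0.001  0.    -0.125]
```

```bash
python3 - <<'E'
from fit import *
T=bot.capture('top')
u,v=px(T,(597,154,140));roi=tuple(int(i) for i in(u-14,v-16,u+20,v+16));g=gray(T,roi)
print("roi",roi)
for r,row in enumerate(g): print(roi[1]+r," ".join("%3d"%q for q in row))
for a in (0,-.1,-.2,-.3): print(a,np.array([px(T,p) for p in box(597,154.5,a,44,14,154)]).round(1).tolist())
E
```

```text
roi (114, 126, 148, 158)
126 166 180 182 182 185 187 186 187 189 192 192 190 188 188 189 190 189 188 185 161  93  93 154 181 188 188 188 188 190 191 193 193 192 188
127 167 181 182 183 185 187 186 186 190 192 192 190 189 188 188 190 190 189 186 161  93 101 165 182 182 181 183 187 189 192 193 193 190 188
128 170 181 184 185 186 187 186 188 192 193 191 186 181 180 182 186 187 186 185 162  95 102 163 171 156 151 160 176 183 186 189 192 191 188
129 171 182 184 184 187 188 188 188 191 192 186 167 148 144 150 163 166 170 175 156  98 100 150 140 107  99 114 142 151 154 167 186 190 188
130 174 182 183 184 188 189 188 190 192 191 176 133  88  75  87 107 116 123 136 127  89  84 114  96  76  72  80  91  96 102 136 180 190 188
131 175 185 185 185 188 188 187 189 192 191 169 104  44  28  35  47  52  57  67  66  55  53  64  63  64  68  69  71  73  82 124 179 191 188
132 177 185 185 187 188 189 188 191 193 191 166  90  30  21  20  23  23  21  19  20  24  25  30  38  48  56  62  67  71  86 131 180 190 188
133 179 185 185 187 190 189 189 191 193 188 160  80  25  19  20  23  20  15   8   5   7  13  17
[... 2981 characters left out ...]
195
155 195 197 197 197 197 198 202 204 199 185 153 113  86  75  64  57  54  50  52  64  73  70  66  69  70  65  61  71 108 153 185 194 194 195
156 196 197 197 198 198 199 202 204 202 196 183 160 140 122  99  79  67  61  61  65  68  68  65  66  70  81  92 117 161 189 199 197 196 196
157 197 198 198 199 197 199 203 204 201 198 194 188 183 169 150 125  98  86  84  79  77  75  78  89 110 136 150 166 192 201 201 197 195 195
0 [[123.0, 129.5], [122.8, 152.6], [130.2, 152.6], [130.3, 129.5]]
-0.1 [[124.1, 129.2], [121.7, 152.2], [129.0, 152.9], [131.5, 129.9]]
-0.2 [[125.3, 129.0], [120.6, 151.7], [127.8, 153.1], [132.6, 130.4]]
-0.3 [[126.5, 128.9], [119.6, 151.1], [126.6, 153.2], [133.6, 131.1]]
```

The bar's top face runs at about −0.17 to −0.2 rad in the world, and the marks at about −0.05. That puts the knob about 0.13 rad past the seat's x axis, which is inside the 0.25 limit and matches the spindle's play at the stop. The arm is clear, so I'll check the bystanders and hand in.

```bash
python3 - <<'E'
from h import *
np.set_printoptions(precision=1,suppress=True)
S=bot.capture('side')
for q in("cap","cutter","brush"):
    for b in bot.boxes_of(q,S)[:1]: print(q,round(b["p"],2),np.array(b["rect"]))
print(bot.close_job())
E
```

```text
cap 0.74 [264.2 192.4  15.2  12.1]
cutter 0.67 [217.  208.   31.   23.2]
brush 0.82 [234.7 169.2  39.5  35.2]
the job is handed in; nothing more can be done
None
```

I pushed the black knob home on the spindle, turned it clockwise towards its end stop, let go and handed the job in at about 15 s. No verdict came back, and I never felt a firm end stop.

**Seating:** The knob went straight in at the tang angle I measured, with the bar about 0.85 rad short of the stop. Contact came at tool height reading 113.4, within 0.1 mm of what I expected from where I gripped it. The pictures show it upright inside the collar.

**Final angle:** The bar sits about 0.13 rad past the seat's x axis, against a limit of 0.25 rad. I measured this from the top view; it agrees with the tool's angle when I let go.

**Bystanders:** The cap, cutter and brush are within about 2 pixels of where they started. The blue look-alike was not touched.

Some checks disagreed or were unclear:
- **Tool height:** The height reading was about 32 mm lower than the real height. The camera showed it, and touching the knob's skirt confirmed it. I worked from that touch, which peaked at about 55 N on the fingertips.
- **End stop:** The turning torque stayed low and noisy, between 0 and 0.2 N m. The tool went about 0.22 rad past the axis, so either the knob slipped in the grip or the stop was not reached. I backed off 0.1 rad before releasing.
- **Outline fits:** Automatic fits of the knob's outline gave the bar as −0.25 to −0.37 rad in the world, or 0.2 to 0.3 rad past the axis. I judged them spoiled by shadow and used the edges of the bar's top face instead.

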